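# Tap a drilled clamp blank in the hand press

## Task

Put the blank that has the hole on the press bed, hole end first, and slide it between the rails until it meets the end stop, so that the hole lies under the tap. Then turn the crank clockwise to run the tap in: half a turn forward, a quarter turn back, and so on, until the collar is down on the press head, and let go. Leave the two undrilled blanks where they lie.

Things in the scene. Friction and masses are not known exactly. Their poses are not given: they have to be found in the camera images.
- press: grey steel hand tapping press bolted to the bench; place and yaw vary. Origin on the tap's vertical axis at bench height; +x points from the open loading end to the column, z up. Bed: dark steel plate 15 mm thick, x -200 to +130 mm, y -70 to +70 mm. Column at x 65 to 110 mm; its head, 120 to 165 mm above the bench and 44 mm wide, reaches forward to x = -22 mm over the bed.
- bed (a point): point on the tap's axis on the bed's top face, 15 mm above the bench; axes of the press. The blank's hole belongs over it. Two rails 10 mm high, x -45 to +40 mm from here, leave a 64 mm wide channel centred on the axis; its mouth flares evenly from x = -45 out to -75 mm, there about 90 mm wide.
- stop (a point): the end stop's face: its centre at bed height, 40 mm to +x of the tap's axis, facing -x of the press; 30 mm high, between the rails' ends.
- tap_tip (a point): lowest point of the upright steel tap (30 mm diameter, 60 mm high below the head). With the crank at 0 it is 59 mm above the bench, 4 mm clear of a 40 mm high blank on the bed (a crank start of +0.25 leaves 3.5 mm); at depth 47 mm, 8 mm down in the hole.
- blank: the drilled blank: loose pale wooden block, 140 mm long (its x), 60 wide (y), 40 high, about 0.25 kg, flat on the bench, with an upright 32 mm through-hole 30 mm from its middle towards its +x end (40 mm from that end). Origin at the centre of its underside. Home, its +x end touches the stop and its middle is at x = -30 mm of the press.
- blank_hole0 (a point): centre of the hole's upper mouth in the drilled blank, 40 mm above its underside.
- crank (a joint): turn of the crank, rad: 0 when its arm points to the press's +x (over the column), growing clockwise seen from above, so the arm points at angle -joint from the press's +x. Starts within 0.25 of 0; hard stop at 6.28, where the spindle's collar meets the head. Takes about 0.35 N m (5 N at the grip), stays where left; crank and tap sink 12 mm per turn.
- grip_mid (a point): holding point on the axis of the crank's upright black grip, 70 mm out from the tap's axis, 239 mm above the bench at joint 0. The grip is 27 mm in diameter, 62 mm high: top 25 mm above this point, crank arm's top 37 mm below. It spins freely on its pin, so fingers holding it from above can go round with the hand's yaw unchanged.
- plain_a: an undrilled beech blank, a solid block of the same 140 x 60 x 40 mm as the drilled one but without a hole; origin at the centre of its underside. A bystander.
- plain_b: an undrilled beech blank, a solid block of the same 140 x 60 x 40 mm as the drilled one but without a hole; origin at the centre of its underside. A bystander.
Things that resemble listed ones, but are neither listed nor needed, are in the scene too. What is shaped like the blank but blue or pink is not meant.

How it is judged:
On the way, in this order (a step that is already met when the one before it is completed fails the run):
1. the drilled blank lies on the bed against the end stop with its hole under the tap (within 5 mm) (horizontal distance between blank_hole0 and bed below 0.005 m and height (world z) of blank between 0.012 and 0.019 m and angle between the x axis of blank and the x axis of press, either way round below 0.1 rad), for 0.2 s.
2. crank about half a turn forward (joint past 2.55) (value of joint crank above 2.55 rad).
3. then about a quarter turn back (joint below 2.3); running on past 4.25 instead fails ((value of joint crank below 2.3 rad or value of joint crank above 4.25 rad)).
4. half a turn forward again (joint past 4.05); going back below 0.55 instead fails ((value of joint crank above 4.05 rad or value of joint crank below 0.55 rad)).
5. then about a quarter turn back (joint below 3.85); running on past 5.75 instead fails ((value of joint crank below 3.85 rad or value of joint crank above 5.75 rad)).
6. forward again (joint past 5.7); going back below 2.1 instead fails ((value of joint crank above 5.7 rad or value of joint crank below 2.1 rad)).
7. on to the stop, collar down on the head (joint past 6.1) ((value of joint crank above 6.1 rad or value of joint crank below 2.3 rad)).
At the end, for the whole second after the job is handed in: The crank is at its stop (joint over 6.1 rad), and the drilled blank rests flat on the bed between the rails against the end stop, its hole within 5 mm of the tap's axis and its length within 0.1 rad of the press's x (all of step 1 and value of joint crank above 6.1 rad and linear speed of blank below 0.02 m/s); the robot touches nothing.
It fails at once if an undrilled blank is moved by more than 30 mm (distance of any of plain_a, plain_b from where it was at the start of the episode above 0.03 m).
It also fails if it takes over 72 s, if anything falls off the work surface, if the arm or the gripper's body presses on something with over 40 N, if the wrist force passes 120 N, or if a joint passes its speed limit or range.

## Robot

A 6-joint arm with a two-finger parallel gripper is mounted at the origin on the work surface. World frame = base frame: x ahead of the robot, y to its left, z up, the work surface at z = 0. Lengths are in m, angles in rad, forces in N, time in s.
With the tool pointing down it reaches from about 0.4 to 0.825 m from the base axis. Payload 7 kg.
Tool frame: the origin (TCP) lies on the centre line of the jaws, within the pads' length; the fingertips stand arm.tip_reach ahead of it and the grasp point (between the pads) lies 5 mm behind it (arm.tip_reach is the distance from the TCP to the fingertips, in m); z points along the fingers, y is the line along which they close (so a half turn about z gives the same grasp; the last joint's range is limited). The gripper opens to 88 mm and grips with 3 to 60 N. Pads are 19 mm wide; open, the fingers measure 130 mm over their backs; the gripper's body (78 mm by 193 mm) begins 47 mm behind the grasp point.
Start: joints at [1.609, 0.359, 0.012, 0, -1.224, -0.288], TCP at [0.167, 0.654, 0.241] pointing down, gripper open.
Joint ranges: [-3.07, 3.07], [-1.43, 2.12], [-1.02, 1.25], [-3.03, 1.67], [-3.05, -0], [-3.03, 3.03]. Speed limits (rad/s): [2.39, 2.39, 3.01, 3.14, 3.14, 3.14].

## Interface

Orientations are given as [roll, pitch, yaw] about the fixed x, y, z axes, in that order (R = Rz(yaw) Ry(pitch) Rx(roll)).
In Python, from station import status, optics, order, arm gives the robot as it stands. The module is installed in compiled form; this text tells all that it offers.
- The arm moves only by the shell command python3 -m jog 'ROWS' [FORCE]. ROWS is JSON, a list of rows, each a list of 3 entries, a list of its own where there are three numbers: the gripper command: -1 is shut, 1 is fully open, values between are in proportion, then the shift along the tool's x, y, z in mm, then the turn about the tool's z in rad. A call has 1 to 20 rows; each row is the pose to reach, as a shift and turn from the pose commanded when the call began, along the tool's axes at that moment; what a row does not reach only later rows make up. A row lasts 1/8 s, in which the tool goes at most 62.5 mm and 10.7 degrees, less where a joint would pass 70% of its speed; a pose out of reach is approached as far as the arm can. A call with a gripper value outside its range is refused whole. The fingers move at their own pace and stop on an object; FORCE is the grip in N (left out, the last holds). Time passes only in rows, so rows that repeat a pose let the fingers close. It gives the time, the measured TCP pose, the force, the opening and the grip force at its end, in the units of the state.
- status.get_state(): the state, without advancing time (a new reading comes with each control period).
- optics.grab_frame(name): name is "scene" or "top" or "wrist"; returns a dict with "color" (480x640x3 uint8, red, green, blue), "mtx" (3x3 intrinsics, pixels), "cam_to_world" (4x4, takes a point from camera to world coordinates). Camera axes: x right, y down, z forward; pixel columns grow to the right and rows downward; lengths in m; the calibration is good to about 2 mm. The wrist camera is an equidistant fisheye: a pixel r from the principal point sees the ray r / f radians off the axis. A picture is of the moment at which its call begins. There is no depth.
- order.job_done(): hands the job in; it is judged then, once.
The state is a dict: "t": time; "q": joint angles; "qd": joint speeds; "joint_efforts": joint torques, N m; "eef_pos": TCP position; "ee_rot": TCP orientation; "force": force on the tool from outside, world axes, zero at the start; "moment": the same for the moment, N m; "width": finger opening in m; "gripper_force": force on a finger pad.
Only numpy, scipy, OpenCV 4.12 (cv2) and the standard library are available. Lean on these libraries where they do the work, as an engineer would, in place of code of your own. Each camera call takes 0.05 s, during which the arm holds its last target. There are 200 camera calls.

## Working session

There is one attempt and no reset: what is moved stays moved. The work goes in short steps, Python scripts to look and compute and a shell command to move; the robot and the scene stay as the last step left them, time stands still between calls to the robot, and variables do not carry over. Pictures are saved under pics/ and viewed, at most 10 in all, crops included, and the job is handed in when it is done.

```bash
mkdir -p pics
python3 - <<'E'
from station import status, optics, arm
import cv2
s=status.get_state(); print(s, arm.tip_reach)
for n in ("top","scene"):
    f=optics.grab_frame(n); cv2.imwrite(f"pics/{n}0.png",f["color"][:,:,::-1]); print(n,f["mtx"].tolist(),f["cam_to_world"].round(3).tolist())
E
```

```text
{'t': 0.0, 'q': array([ 1.60904606e+00,  3.59389924e-01,  1.10856156e-02, -3.74685210e-04,
       -1.22410884e+00, -2.88088590e-01]), 'qd': array([-1.30699460e-03, -6.79267356e-05,  1.32489517e-04,  1.00302349e-03,
       -3.31804974e-04, -2.34144342e-03]), 'joint_efforts': array([-3.68823848e-04, -5.82715237e+01,  2.93048286e+01,  6.99703574e+00,
        6.96582603e-03, -1.65651168e-04]), 'eef_pos': array([0.16680015, 0.65359022, 0.23962793]), 'ee_rot': array([ 3.13994238e+00, -1.21704461e-04, -2.49966353e-01]), 'force': array([-0.21899016,  0.50501728, -0.99257762]), 'moment': array([0.01348122, 0.05977122, 0.00257272]), 'gripper_force': 0.0, 'width': 0.08744126070344782} 0.014
top [[533.9287363363215, 0.0, 330.52806714878733], [0.0, 533.9287363363215, 242.08985992857762], [0.0, 0.0, 1.0]] [[0.002, -0.986, 0.167, 0.372], [-1.0, -0.002, 0.003, 0.175], [-0.002, -0.167, -0.986, 1.183], [0.0, 0.0, 0.0, 1.0]]
scene [[454.3983792545675, 0.0, 317.13277645297666], [0.0, 454.3983792545675, 241.2944407803673], [0.0, 0.0, 1.0]] [[-0.817, 0.471, -0.334, 0.812], [0.577, 0.682, -0.449, 0.548], [0.016, -0.559, -0.829, 0.812], [0.0, 0.0, 0.0, 1.0]]
```

View pics/top0.png

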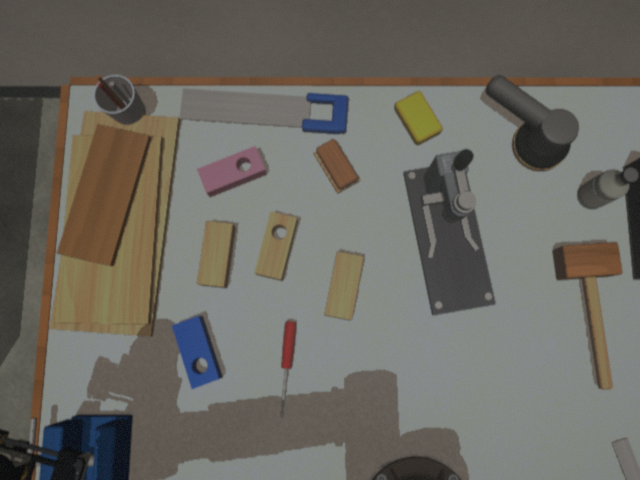

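View pics/scene0.png

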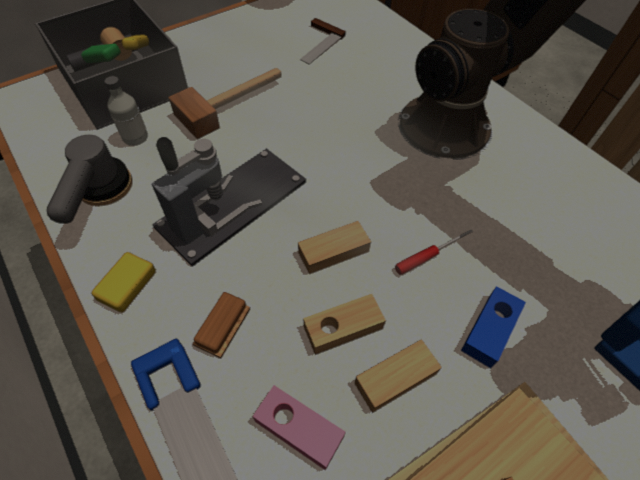

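The top view shows the drilled blank at (277,245) with its hole at (279,232), plain blanks at (216,253) and (345,285), and the press bed with front corners (433,314) and (494,303). The crank grip is at (463,157). The scene view shows the same layout: press at (230,200), drilled blank at (343,322).

```bash
cat > h.py <<'E'
import numpy as np, cv2
from station import status, optics
def grab(n): return optics.grab_frame(n)
def rays(f,uv,fish=False):
    uv=np.asarray(uv,float).reshape(-1,2); K=f["mtx"]; T=f["cam_to_world"]
    p=np.c_[(uv[:,0]-K[0,2])/K[0,0],(uv[:,1]-K[1,2])/K[1,1]]
    if fish:
        r=np.linalg.norm(p,axis=1)+1e-12; d=np.c_[p*(np.sin(r)/r)[:,None],np.cos(r)]
    else: d=np.c_[p,np.ones(len(p))]
    return T[:3,3],d@T[:3,:3].T
def plane(f,uv,z,fish=False):
    o,d=rays(f,uv,fish); return o+d*((z-o[2])/d[:,2])[:,None]
def cross2(a,b):
    (o1,d1),(o2,d2)=a,b
    A=np.c_[d1[0],-d2[0]]; s=np.linalg.lstsq(A,o2-o1,rcond=None)[0]
    p,q=o1+s[0]*d1[0],o2+s[1]*d2[0]; return (p+q)/2,np.linalg.norm(p-q)
E
python3 - <<'E'
from h import *
f=grab("top"); im=f["color"]; hsv=cv2.cvtColor(im,cv2.COLOR_RGB2HSV)
def crop(x0,y0,x1,y1,s): return cv2.resize(im[y0:y1,x0:x1,::-1],None,fx=s,fy=s,interpolation=cv2.INTER_CUBIC)
a=crop(390,140,510,325,3); b=crop(190,200,375,325,2); 
h=max(a.shape[0],b.shape[0]); c=np.zeros((h,a.shape[1]+b.shape[1],3),np.uint8); c[:a.shape[0],:a.shape[1]]=a; c[:b.shape[0],a.shape[1]:]=b
cv2.imwrite("pics/c1.png",c)
for p in [(267,268),(217,270),(345,290),(279,232),(450,280),(464,203),(300,250)]: print(p,hsv[p[1],p[0]])
m=((hsv[...,1]>70)&(hsv[...,0]>10)&(hsv[...,0]<28)&(hsv[...,2]>70)).astype(np.uint8)
cs,_=cv2.findContours(m,cv2.RETR_CCOMP,cv2.CHAIN_APPROX_NONE)
for k in cs:
    A=cv2.contourArea(k)
    x,y,w,hh=cv2.boundingRect(k)
    if A>60 and 190<x<380 and 195<y<330:
        P=plane(f,k.reshape(-1,2),.04)[:,:2]; r=cv2.minAreaRect((P*1000).astype(np.float32)); print(A,(x,y,w,hh),r)
d=((hsv[...,2]<75)).astype(np.uint8); d[:, :395]=0; d[:,505:]=0; d[:150]=0; d[325:]=0
n,l,s,c=cv2.connectedComponentsWithStats(d)
i=1+s[1:,4].argmax(); print(s[i]); k=cv2.findContours((l==i).astype(np.uint8),0,1)[0][0]
P=plane(f,k.reshape(-1,2),.015)[:,:2]; np.save("bed.npy",P)
r=cv2.minAreaRect((P*1000).astype(np.float32)); print(r, cv2.boxPoints(r))
E
```

```text
(267, 268) [ 21  93 135]
(217, 270) [ 23  88 133]
(345, 290) [ 22  91 134]
(279, 232) [ 90   9 138]
(450, 280) [90  4 68]
(464, 203) [ 15  17 123]
(300, 250) [ 56  13 141]
1658.5 (325, 252, 39, 68) ((472.731201171875, 149.15415954589844), (58.49581527709961, 138.89723205566406), 79.04489135742188)
1671.5 (197, 222, 37, 65) ((540.6791381835938, 427.8968505859375), (60.113426208496094, 139.63302612304688), 83.87650299072266)
1664.0 (255, 213, 42, 67) ((558.9058227539062, 296.6229248046875), (60.330345153808594, 140.68423461914062), 76.41328430175781)
177.0 (272, 225, 16, 15) ((587.6802368164062, 289.4870300292969), (31.020105361938477, 32.889991760253906), 0.10700080543756485)
[ 404  158   90  156 6751]
((593.7100219726562, -80.24221801757812), (343.6755065917969, 138.1592559814453), 9.936920166015625) [[ 412.52948   -41.851883]
 [ 436.3708   -177.93852 ]
 [ 774.89056  -118.63255 ]
 [ 751.04926    17.454086]]
```

View pics/c1.png

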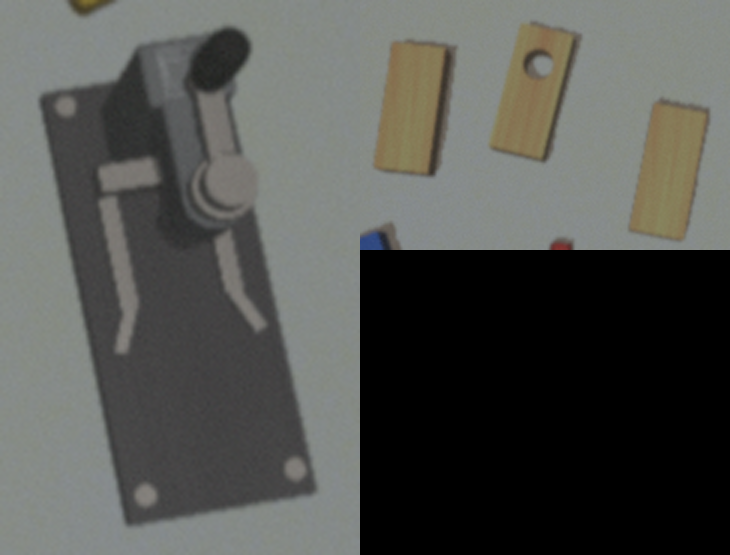

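Blank: centre (0.559, 0.297), yaw about -0.24, confirmed by the hole. Next I refine the press pose with line fits and work out the shift to the grasp.

```bash
cat >> h.py <<'E'
def shift(x,y,z,yaw):
    "shift (mm) in tool axes and turn from measured pose to target (tool down)"
    s=status.get_state(); w=s["ee_rot"][2]; d=(np.array([x,y,z])-s["eef_pos"])*1000
    c,n=np.cos(w),np.sin(w); t=-((yaw-w+np.pi/2)%np.pi-np.pi/2)
    print("shift",np.round([c*d[0]+n*d[1], n*d[0]-c*d[1], -d[2]],1),"turn",round(t,3))
E
python3 - <<'E'
from h import *
import glob
f=grab("top"); g=cv2.cvtColor(f["color"],cv2.COLOR_RGB2HSV)[...,2]
d=cv2.medianBlur(g,3)<100
def edge(p,q,n=40,w=8):   # subpixel edge points across segment p-q
    p,q=np.array(p,float),np.array(q,float); nn=np.array([-(q-p)[1],(q-p)[0]]); nn/=np.linalg.norm(nn); out=[]
    for t in np.linspace(.06,.94,n):
        c=p+t*(q-p); s=np.arange(-w,w+.01,.25); xy=(c+s[:,None]*nn).astype(np.float32)
        v=cv2.remap(g,xy[:,0].reshape(1,-1),xy[:,1].reshape(1,-1),cv2.INTER_LINEAR)[0].astype(float)
        gr=np.abs(cv2.GaussianBlur(v.reshape(1,-1),(0,0),3)[0]); gr=np.abs(np.gradient(gr)); out.append(xy[gr.argmax()])
    P=plane(f,np.array(out),.015)[:,:2]; l=cv2.fitLine(P.astype(np.float32),cv2.DIST_HUBER,0,.001,.001).ravel(); return l
L=edge((404,173),(433,314)); R=edge((478,228),(494,303)); F=edge((433,314),(494,303))
for n,l in zip("LRF",(L,R,F)): print(n,l.round(4),np.degrees(np.arctan(l[1]/l[0])))
def X(a,b): s=np.linalg.solve(np.c_[a[:2],-b[:2]],b[2:]-a[2:]); return a[2:]+s[0]*a[:2]
a,b=X(L,F),X(R,F); print(a,b,np.linalg.norm(a-b))
for yaw in (.165,.1734,.18): print(yaw,(a+b)/2+.2*np.array([np.cos(yaw),np.sin(yaw)]))
c,s=np.cos(-.24),np.sin(-.24); gx,gy=.5588-.052*c,.2966-.052*s; print(gx,gy)
shift(gx,gy,.13,-.24); shift(gx,gy,.029,-.24)
E
```

```text
L [ 0.9847  0.174   0.5626 -0.0139] 10.022743
R [ 0.9843  0.1767  0.5189 -0.1656] 10.178806
F [ 0.1772 -0.9842  0.4217 -0.1091] -79.79056
[ 0.40941852 -0.04097984] [ 0.43458462 -0.18071514] 0.1419834
0.165 [ 0.61928524 -0.07799702]
0.1734 [ 0.61900234 -0.07634102]
0.18 [ 0.61877031 -0.07504157]
0.5082904253076944 0.30896053657421096
shift [416.1 249.7 110. ] turn -0.01
shift [416.1 249.7 211. ] turn -0.01
```

```bash
python3 -m jog '[[1,[52,31,10],0],[1,[104,62,20],0],[1,[156,94,40],0],[1,[208,125,50],0],[1,[260,156,60],0],[1,[312,187,70],0],[1,[364,218,80],0],[1,[416,250,100],-0.01],[1,[416,250,110],-0.01],[1,[416,250,110],-0.01]]' 40
python3 - <<'E'
from h import *
f=grab("wrist"); cv2.imwrite("pics/w1.png",f["color"][:,:,::-1])
shift(.5083,.3090,.029,-.24); print(status.get_state()["eef_pos"],status.get_state()["force"])
E
```

```text
t: 1.45
eef_pos: [0.5079, 0.3082, 0.1295]
ee_rot: [3.14, 0.001, -0.241]
force: [-0.4, 0.7, 1.3]
width: 0.0874
gripper_force: 0.0
shift [5.000e-01 1.000e-01 1.014e+02] turn 0.0
[0.50787924 0.30917584 0.13040215] [-0.45081088  0.4357357   0.75074275]
```

View pics/w1.png

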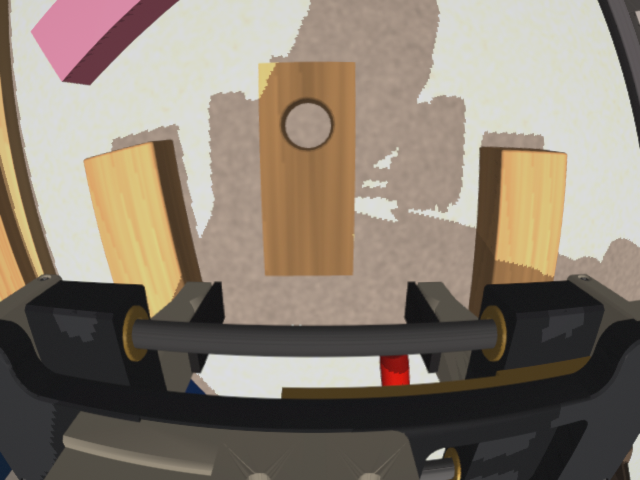

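The wrist view shows the drilled blank (hole at (307,125)) square and centred between the fingers at about columns 210–415, with the neighbours clear. I descend and grip.

```bash
python3 -m jog '[[1,[0,0,50],0],[1,[0,0,90],0],[1,[0,0,101],0],[1,[0,0,101],0],[-1,[0,0,101],0],[-1,[0,0,101],0],[-1,[0,0,101],0],[-1,[0,0,101],0],[-1,[0,0,101],0],[-1,[0,0,80],0],[-1,[0,0,40],0],[-1,[0,0,0],0],[-1,[0,0,0],0]]' 40
python3 - <<'E'
from h import *
f=grab("wrist"); cv2.imwrite("pics/w2.png",f["color"][:,:,::-1])
X,Y,w=.619,-.0758,.176
c,s=np.cos(w),np.sin(w)
for px,z in ((-182,.13),(-182,.046),(-82,.046)): shift(X+px/1e3*c,Y+px/1e3*s,z,w)
E
```

```text
t: 3.12
eef_pos: [0.5094, 0.31, 0.1337]
ee_rot: [-3.137, -0.003, -0.24]
force: [0.4, -0.2, -2.0]
width: 0.0598
gripper_force: 39.8
shift [ 32.7 421.2   1.6] turn -0.416
shift [ 32.7 421.2  85.6] turn -0.416
shift [124.1 380.7  85.6] turn -0.416
```

View pics/w2.png

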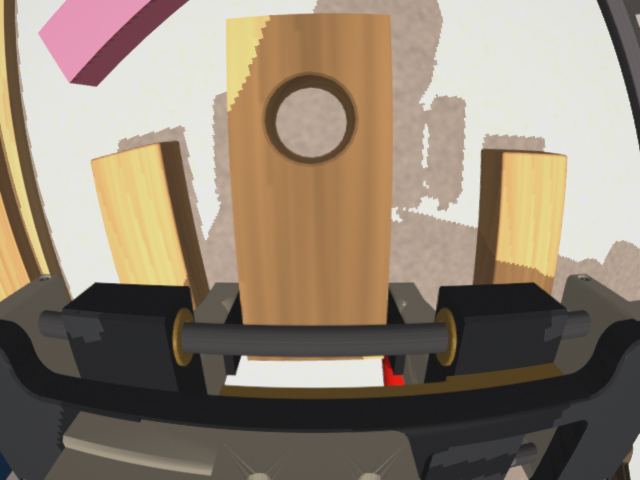

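The blank is held straight, with the hole end ahead (hole at (310,120)). I carry it to the mouth of the press.

```bash
python3 -m jog '[[-1,[4,53,0],-0.05],[-1,[8,105,0],-0.1],[-1,[12,158,0],-0.15],[-1,[16,210,0],-0.2],[-1,[20,263,0],-0.27],[-1,[25,315,0],-0.34],[-1,[29,368,0],-0.416],[-1,[33,410,0],-0.416],[-1,[33,421,0],-0.416],[-1,[33,421,0],-0.416],[-1,[33,421,0],-0.416]]'
python3 - <<'E'
from h import *
f=grab("wrist"); cv2.imwrite("pics/w3.png",f["color"][:,:,::-1])
X,Y,w=.619,-.0758,.176
c,s=np.cos(w),np.sin(w)
for px,z in ((-182,.046),(-82,.046)): shift(X+px/1e3*c,Y+px/1e3*s,z,w)
E
```

```text
t: 4.55
eef_pos: [0.4401, -0.1073, 0.1301]
ee_rot: [-3.141, 0.001, 0.177]
force: [0.2, 1.0, -2.2]
width: 0.0599
gripper_force: 39.8
shift [-0.6  0.5 84.2] turn 0.001
shift [99.4  0.6 84.2] turn 0.001
```

View pics/w3.png

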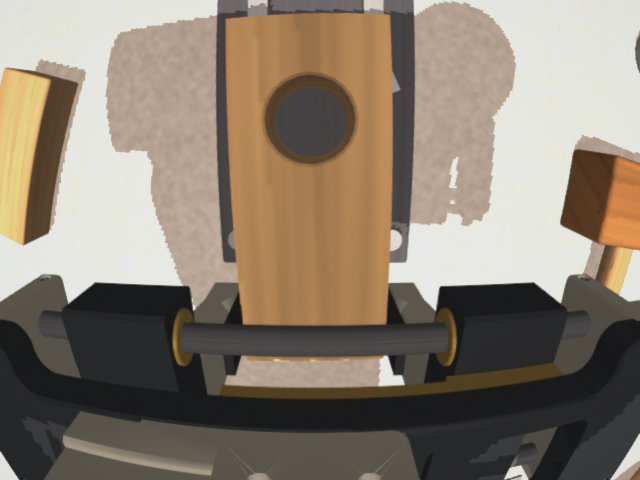

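The blank sits centred over the bed (bed edges at columns 222 and 408). I lower it and start sliding.

```bash
python3 -m jog '[[-1,[0,0,50],0],[-1,[0,0,78],0],[-1,[0,0,84],0],[-1,[0,0,84],0]]' 
python3 -m jog '[[-1,[12,0,0],0],[-1,[24,0,0],0],[-1,[36,0,0],0],[-1,[48,0,0],0],[-1,[60,0,0],0],[-1,[60,0,0],0]]'
```

```text
t: 5.1
eef_pos: [0.4407, -0.1072, 0.0469]
ee_rot: [3.141, 0.0, 0.178]
force: [1.0, 0.3, -2.6]
width: 0.0598
gripper_force: 39.9
t: 5.85
eef_pos: [0.5013, -0.0971, 0.0467]
ee_rot: [3.141, -0.002, 0.176]
force: [2.8, -2.5, -3.0]
width: 0.06
gripper_force: 39.7
```

```bash
python3 -m jog '[[-1,[0,0,1.5],0],[-1,[8,0,1.5],0],[-1,[16,0,1.5],0],[-1,[24,0,1.5],0],[-1,[30,0,1.5],0],[-1,[33,0,1.5],0],[-1,[33,0,1.5],0]]'
python3 -m jog '[[-1,[2,0,0],0],[-1,[4,0,0],0],[-1,[4,0,0],0]]'
```

```text
t: 6.72
eef_pos: [0.5285, -0.0925, 0.0455]
ee_rot: [3.141, 0.006, 0.176]
force: [-10.3, -5.3, 12.6]
width: 0.0599
gripper_force: 39.8
t: 7.1
eef_pos: [0.5324, -0.0918, 0.0455]
ee_rot: [3.142, 0.005, 0.176]
force: [-10.6, -5.1, 12.0]
width: 0.0597
gripper_force: 39.8
```

```bash
python3 -m jog '[[-1,[0,0,-0.7],0],[-1,[2,0,-0.7],0],[-1,[4,0,-0.7],0],[-1,[4,0,-0.7],0]]'
python3 -m jog '[[-1,[1,0,0],0],[-1,[2,0,0],0],[-1,[2,0,0],0]]'
```

```text
t: 7.6
eef_pos: [0.5375, -0.0907, 0.0455]
ee_rot: [-3.141, 0.004, 0.176]
force: [-3.7, -3.9, 1.2]
width: 0.0598
gripper_force: 39.8
t: 7.98
eef_pos: [0.5375, -0.0907, 0.0455]
ee_rot: [-3.141, 0.007, 0.175]
force: [-9.9, -4.3, 8.8]
width: 0.06
gripper_force: 39.8
```

Run:
```python
from h import *
f=grab("wrist"); cv2.imwrite("pics/w4.png",f["color"][:,:,::-1])
```

```text
(no output)
```

View pics/w4.png

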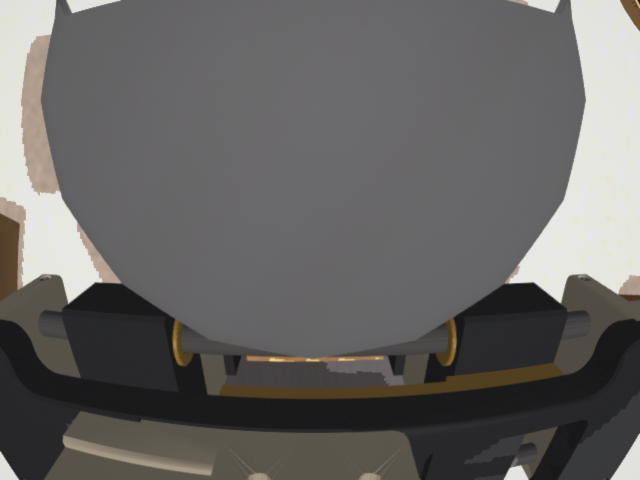

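The wrist camera's view is filled by the press head. I check the camera's clearance, and where the rear edge of the blank lies in the other views.

Run:
```python
from h import *
X,Y,w=.619,-.0758,.176; R=np.array([[np.cos(w),np.sin(w)],[-np.sin(w),np.cos(w)]])
f=grab("wrist"); p=f["cam_to_world"][:3,3]; print("cam press",R@(p[:2]-[X,Y]),p[2])
a=grab("scene"); b=grab("top")
ca=cv2.resize(a["color"][130:270,130:330,::-1],None,fx=3.0,fy=3.0,interpolation=2)[:420]
cv2.imwrite("pics/s4.png",ca)
```

```text
cam press [-0.00565849 -0.00093151] 0.1907121482185746
```

View pics/s4.png

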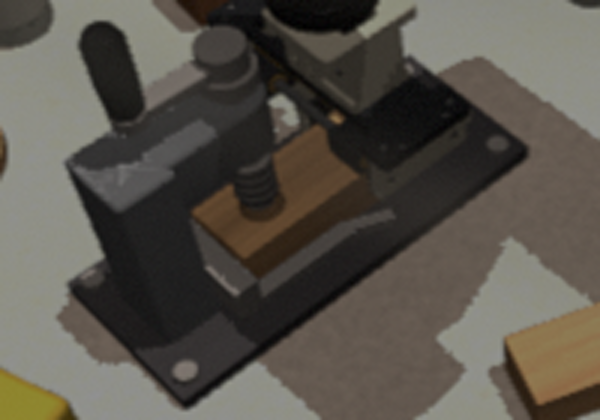

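The crop shows the blank with its far end against the stop (225,265) and the tap above the hole (262,200). I let go and back off.

```bash
python3 -m jog '[[1,[0,0,0],0],[1,[0,0,0],0],[1,[0,0,0],0],[1,[-40,0,0],0],[1,[-90,0,0],0],[1,[-90,0,-50],0],[1,[-90,0,-110],0],[1,[-90,0,-170],0],[1,[-90,0,-230],0],[1,[-90,0,-255],0],[1,[-90,0,-255],0]]'
python3 - <<'E'
from h import *
X,Y,w=.619,-.0758,.176; R=np.array([[np.cos(w),np.sin(w)],[-np.sin(w),np.cos(w)]])
t=grab("top"); s=grab("scene")
hs=cv2.cvtColor(t["color"],cv2.COLOR_RGB2HSV); 
m=((hs[...,1]>60)&(hs[...,0]>8)&(hs[...,0]<28)).astype(np.uint8); m[:, :400]=0; m[:,500:]=0;m[:190]=0;m[320:]=0
ks=cv2.findContours(m,0,1)[0]
if ks:
    k=max(ks,key=cv2.contourArea); P=(plane(t,k.reshape(-1,2),.055)[:,:2]-[X,Y])@R.T*1000; print("blank press frame",cv2.contourArea(k),P.min(0),P.max(0))
print("pred top grip px? see crops")
a=cv2.resize(t["color"][140:320,390:510,::-1],None,fx=3,fy=3,interpolation=2); b=cv2.resize(s["color"][120:270,140:300,::-1],None,fx=2.7,fy=2.7,interpolation=2)
o=np.zeros((600,800,3),np.uint8); o[:540,:360]=a; o[:405,364:364+432]=b; cv2.imwrite("pics/c5.png",o)
E
```

```text
t: 9.55
eef_pos: [0.4541, -0.1053, 0.3031]
ee_rot: [3.141, -0.005, 0.177]
force: [0.3, -0.0, -0.5]
width: 0.088
gripper_force: 0.0
blank press frame 6675.5 [-231.02615844  -75.29584754] [-45.02958744 145.10033845]
pred top grip px? see crops
```

View pics/c5.png

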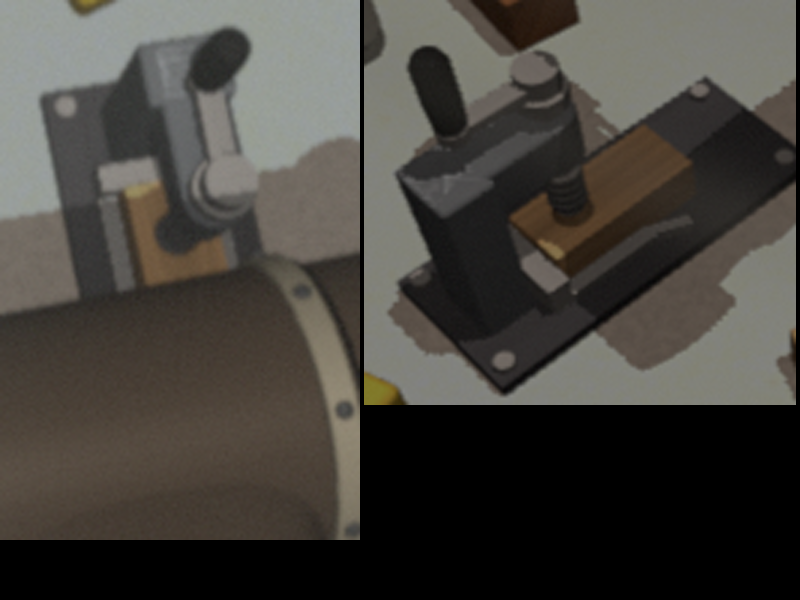

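The tap sits above the blank's hole in both crops. The grip top is at about top-view pixel (467,154) and scene-view pixel (163,141). I compute positions from these pixels.

Run:
```python
from h import *
X,Y,w=.619,-.0758,.176; R=np.array([[np.cos(w),np.sin(w)],[-np.sin(w),np.cos(w)]])
pr=lambda P:((P[:,:2]-[X,Y])@R.T*1000).round(1)
t=grab("top"); s=grab("scene")
print("blank corners scene",pr(plane(s,[(242.2,167),(261.5,181.1),(194.1,200.4),(215.6,221.9)],.055)).tolist())
print("top corner",pr(plane(t,[(431.7,202)],.055)))
print("bolts scene",pr(plane(s,[(140+(x-364)/2.7,120+y/2.7) for x,y in((700,90),(785,156),(503,360))],.016)).tolist())
print("bolts top",pr(plane(t,[(411.7,175.3)],.016)).tolist())
def mask(f,x0,y0,x1,y1):
    g=f["color"].max(2); m=np.zeros(g.shape,np.uint8); m[y0:y1,x0:x1]=(g[y0:y1,x0:x1]<62); 
    n,l,st,c=cv2.connectedComponentsWithStats(m); i=1+st[1:,4].argmax(); return st[i],c[i]
st1,c1=mask(t,450,146,476,172); st2,c2=mask(s,152,132,182,172); print(st1,c1,st2,c2)
P,e=cross2(rays(t,[c1]),rays(s,[c2])); print("grip",P,e,pr(P[None]))
p=pr(P[None])[0]; print("joint",-np.arctan2(p[1],p[0]))
print(pr(plane(t,[c1],.234)),pr(plane(s,[c2],.234)))
```

```text
blank corners scene [[-96.9, -30.6], [-99.9, 31.4], [38.2, -28.1], [41.2, 48.9]]
top corner [[38.2 28.6]]
bolts scene [[-184.7, -58.9], [-184.4, 51.6], [113.5, 50.4]]
bolts top [[115.0, 51.5]]
[454 150  19  20 252] [462.46428571 159.53968254] [157 137  25  35 503] [167.81908549 154.6500994 ]
grip [ 0.68812401 -0.06595189  0.23175926] 0.0014382916043688214 [[69.8 -2.4]]
joint 0.03437041354300416
[[69.7 -2.3]] [[70.3  0.6]]
```

Run:
```python
from h import *
shift(.6877,-.0659,.234,.176)
```

```text
shift [238.6   2.3  65.5] turn 0.0
```

```bash
python3 -m jog '[[1,[50,0,0],0],[1,[100,1,0],0],[1,[150,2,0],0],[1,[200,2,0],0],[1,[238,2,0],0],[1,[238,2,0],0],[1,[238,2,30],0],[1,[238,2,55],0],[1,[238,2,66],0],[1,[238,2,66],0],[-1,[238,2,66],0],[-1,[238,2,66],0],[-1,[238,2,66],0],[-1,[238,2,66],0],[-1,[238,2,66],0],[-1,[238,2,66],0]]' 35
python3 - <<'E'
from h import *
X,Y,w=.619,-.0758,.176; R=np.array([[np.cos(w),np.sin(w)],[-np.sin(w),np.cos(w)]])
s=status.get_state(); p=R@(s["eef_pos"][:2]-[X,Y])*1000; print(p,s["force"],-np.arctan2(p[1],p[0]))
E
```

```text
t: 11.75
eef_pos: [0.6877, -0.0658, 0.2348]
ee_rot: [3.142, -0.0, 0.176]
force: [0.2, 0.3, 0.5]
width: 0.0335
gripper_force: 0.0
[69.39946321 -2.19855266] [0.22562226 0.26725095 0.51258201] 0.03166908659342781
```

```bash
python3 -m jog '[[-1,[0,0,0],0],[-1,[0,0,0],0],[-1,[0,0,0],0]]' 35
cat > st.py <<'E'
from h import *
X,Y,w=.619,-.0758,.176; R=np.array([[np.cos(w),np.sin(w)],[-np.sin(w),np.cos(w)]])
s=status.get_state(); p=R@(s["eef_pos"][:2]-[X,Y])*1000
print("press xy",p.round(1),"r",np.hypot(*p).round(1),"F press",(R@s["force"][:2]).round(1),"j",-np.arctan2(p[1],p[0]).round(3),"w",s["width"],"rot",s["ee_rot"].round(3))
E
python3 st.py
```

```text
t: 12.12
eef_pos: [0.6877, -0.0656, 0.2347]
ee_rot: [-3.141, 0.0, 0.176]
force: [-0.6, 2.2, 0.7]
width: 0.0266
gripper_force: 35.0
press xy [69.4 -2. ] r 69.4 F press [-0.2  2.3] j 0.028 w 0.026611141934363012 rot [-3.141  0.     0.176]
```

```bash
python3 - <<'E'
import numpy as np
for j in np.arange(.2,3.01,.2): print(round(j,1),(70*(np.cos(j)-np.cos(.03))).round(1),(70*(np.sin(j)-np.sin(.03))).round(1),(1.91*(j-.03)).round(1))
E
python3 -m jog '[[-1,[-1.4,11.8,0.3],0],[-1,[-5.5,25.2,0.7],0],[-1,[-12.2,37.4,1.1],0],[-1,[-21.2,48.1,1.5],0],[-1,[-21.2,48.1,1.5],0]]'; python3 st.py
```

```text
0.2 -1.4 11.8 0.3
0.4 -5.5 25.2 0.7
0.6 -12.2 37.4 1.1
0.8 -21.2 48.1 1.5
1.0 -32.1 56.8 1.9
1.2 -44.6 63.1 2.2
1.4 -58.1 66.9 2.6
1.6 -72.0 67.9 3.0
1.8 -85.9 66.1 3.4
2.0 -99.1 61.6 3.8
2.2 -111.2 54.5 4.1
2.4 -121.6 45.2 4.5
2.6 -130.0 34.0 4.9
2.8 -135.9 21.3 5.3
3.0 -139.3 7.8 5.7
t: 12.75
eef_pos: [0.6751, -0.1174, 0.2332]
ee_rot: [3.142, -0.0, 0.175]
force: [0.9, -0.7, -1.3]
width: 0.0263
gripper_force: 35.0
press xy [ 47.9 -50.8] r 69.8 F press [ 0.7 -0.9] j 0.814 w 0.02633966505933034 rot [ 3.142 -0.     0.175]
```

```bash
python3 -m jog '[[-1,[-10.9,8.7,0.4],0],[-1,[-23.4,15,0.7],0],[-1,[-36.9,18.8,1.1],0],[-1,[-50.8,19.8,1.5],0],[-1,[-64.7,18,1.9],0],[-1,[-77.9,13.5,2.3],0],[-1,[-90,6.4,2.6],0],[-1,[-100.4,-2.9,3],0],[-1,[-108.8,-14.1,3.4],0],[-1,[-114.7,-26.8,3.8],0],[-1,[-118.1,-40.3,4.2],0],[-1,[-118.1,-40.3,4.2],0]]'; python3 st.py
python3 - <<'E'
import numpy as np
def tab(j0,js):
  for j in js: print(round(j,1),(70*(np.cos(j)-np.cos(j0))).round(1),(70*(np.sin(j)-np.sin(j0))).round(1),(1.91*(j-j0)).round(1))
print("back from 3.0"); tab(3.0,np.arange(2.8,1.29,-.2))
print("fwd from 1.4"); tab(1.4,np.arange(1.6,4.81,.2))
E
```

```text
t: 14.25
eef_pos: [0.5517, -0.0975, 0.229]
ee_rot: [3.141, 0.0, 0.177]
force: [0.4, 2.4, -0.4]
width: 0.0261
gripper_force: 35.0
press xy [-70.   -9.6] r 70.7 F press [0.8 2.3] j 3.005 w 0.026145426797175717 rot [3.141 0.    0.177]
back from 3.0
2.8 3.3 13.6 -0.4
2.6 9.3 26.2 -0.8
2.4 17.7 37.4 -1.1
2.2 28.1 46.7 -1.5
2.0 40.2 53.8 -1.9
1.8 53.4 58.3 -2.3
1.6 67.3 60.1 -2.7
1.4 81.2 59.1 -3.1
fwd from 1.4
1.6 -13.9 1.0 0.4
1.8 -27.8 -0.8 0.8
2.0 -41.0 -5.3 1.1
2.2 -53.1 -12.4 1.5
2.4 -63.5 -21.7 1.9
2.6 -71.9 -32.9 2.3
2.8 -77.9 -45.5 2.7
3.0 -81.2 -59.1 3.1
3.2 -81.8 -73.1 3.4
3.4 -79.6 -86.9 3.8
3.6 -74.7 -100.0 4.2
3.8 -67.3 -111.8 4.6
4.0 -57.7 -122.0 5.0
4.2 -46.2 -130.0 5.3
4.4 -33.4 -135.6 5.7
4.6 -19.7 -138.5 6.1
4.8 -5.8 -138.7 6.5
```

```bash
python3 -m jog '[[-1,[3.3,13.6,-0.4],0],[-1,[9.3,26.2,-0.8],0],[-1,[17.7,37.4,-1.1],0],[-1,[28.1,46.7,-1.5],0],[-1,[40.2,53.8,-1.9],0],[-1,[53.4,58.3,-2.3],0],[-1,[67.3,60.1,-2.7],0],[-1,[81.2,59.1,-3.1],0],[-1,[81.2,59.1,-3.1],0]]'; python3 st.py
python3 -m jog '[[-1,[-13.9,1,0.4],0],[-1,[-27.8,-0.8,0.8],0],[-1,[-41,-5.3,1.1],0],[-1,[-53.1,-12.4,1.5],0],[-1,[-63.5,-21.7,1.9],0],[-1,[-71.9,-32.9,2.3],0],[-1,[-77.9,-45.5,2.7],0],[-1,[-81.2,-59.1,3.1],0],[-1,[-81.8,-73.1,3.4],0],[-1,[-79.6,-86.9,3.8],0],[-1,[-74.7,-100,4.2],0],[-1,[-67.3,-111.8,4.6],0],[-1,[-57.7,-122,5],0],[-1,[-46.2,-130,5.3],0],[-1,[-33.4,-135.6,5.7],0],[-1,[-19.7,-138.5,6.1],0],[-1,[-19.7,-138.5,6.1],0]]'; python3 st.py
python3 - <<'E'
import numpy as np
def tab(j0,js):
  for j in js: print(round(j,1),(70*(np.cos(j)-np.cos(j0))).round(1),(70*(np.sin(j)-np.sin(j0))).round(1),(1.91*(j-j0)).round(1))
print("back from 4.6"); tab(4.6,np.arange(4.4,2.99,-.2))
print("fwd from 3.0"); tab(3.0,np.append(np.arange(3.2,6.21,.2),[6.28,6.35]))
E
```

```text
t: 15.38
eef_pos: [0.6424, -0.1422, 0.232]
ee_rot: [-3.142, 0.002, 0.176]
force: [-1.3, 0.9, 1.2]
width: 0.0258
gripper_force: 35.0
press xy [ 11.4 -69.5] r 70.4 F press [-1.1  1.1] j 1.408 w 0.025846014409059734 rot [-3.142e+00  2.000e-03  1.760e-01]
t: 17.5
eef_pos: [0.5988, -0.0091, 0.226]
ee_rot: [3.141, 0.0, 0.176]
force: [0.3, -0.0, -0.7]
width: 0.026
gripper_force: 35.0
press xy [-8.2 69.2] r 69.7 F press [ 0.3 -0.1] j -1.689 w 0.02596627577759493 rot [3.141 0.    0.176]
back from 4.6
4.4 -13.7 2.9 -0.4
4.2 -26.5 8.5 -0.8
4.0 -37.9 16.6 -1.1
3.8 -47.5 26.7 -1.5
3.6 -54.9 38.6 -1.9
3.4 -59.8 51.7 -2.3
3.2 -62.0 65.5 -2.7
3.0 -61.4 79.4 -3.1
fwd from 3.0
3.2 -0.6 -14.0 0.4
3.4 1.6 -27.8 0.8
3.6 6.5 -40.9 1.1
3.8 13.9 -52.7 1.5
4.0 23.5 -62.9 1.9
4.2 35.0 -70.9 2.3
4.4 47.8 -76.5 2.7
4.6 61.4 -79.4 3.1
4.8 75.4 -79.6 3.4
5.0 89.2 -77.0 3.8
5.2 102.1 -71.7 4.2
5.4 113.7 -64.0 4.6
5.6 123.6 -54.1 5.0
5.8 131.3 -42.4 5.3
6.0 136.5 -29.4 5.7
6.2 139.1 -15.7 6.1
6.3 139.3 -10.1 6.3
6.4 139.1 -5.2 6.4
```

```bash
python3 -m jog '[[-1,[-13.7,2.9,-0.4],0],[-1,[-26.5,8.5,-0.8],0],[-1,[-37.9,16.6,-1.1],0],[-1,[-47.5,26.7,-1.5],0],[-1,[-54.9,38.6,-1.9],0],[-1,[-59.8,51.7,-2.3],0],[-1,[-62,65.5,-2.7],0],[-1,[-61.4,79.4,-3.1],0],[-1,[-61.4,79.4,-3.1],0]]'; python3 st.py
python3 -m jog '[[-1,[-0.6,-14,0.4],0],[-1,[1.6,-27.8,0.8],0],[-1,[6.5,-40.9,1.1],0],[-1,[13.9,-52.7,1.5],0],[-1,[23.5,-62.9,1.9],0],[-1,[35,-70.9,2.3],0],[-1,[47.8,-76.5,2.7],0],[-1,[61.4,-79.4,3.1],0],[-1,[75.4,-79.6,3.4],0],[-1,[89.2,-77,3.8],0],[-1,[102.1,-71.7,4.2],0],[-1,[113.7,-64,4.6],0],[-1,[123.6,-54.1,5],0],[-1,[131.3,-42.4,5.3],0],[-1,[136.5,-29.4,5.7],0],[-1,[139.1,-15.7,6.1],0],[-1,[139.3,-10.1,6.3],0],[-1,[139.3,-10.1,6.3],0]]'; python3 st.py
```

```text
t: 18.62
eef_pos: [0.552, -0.0984, 0.2291]
ee_rot: [-3.141, -0.001, 0.175]
force: [1.8, -1.1, -3.8]
width: 0.0261
gripper_force: 35.0
press xy [-69.9 -10.6] r 70.7 F press [ 1.5 -1.4] j 2.992 w 0.026103624031517517 rot [-3.141e+00 -1.000e-03  1.750e-01]
t: 20.88
eef_pos: [0.6872, -0.0634, 0.2228]
ee_rot: [3.141, -0.0, 0.176]
force: [0.2, 2.0, -1.7]
width: 0.0261
gripper_force: 35.0
press xy [69.3  0.2] r 69.3 F press [0.5 1.9] j -0.003 w 0.026113910280005342 rot [ 3.141 -0.     0.176]
```

I nudge on to feel the stop, then release and lift.

```bash
python3 -m jog '[[-1,[0,2,0],0],[-1,[0,3,0],0],[-1,[0,3,0],0]]'; python3 st.py
```

```text
t: 21.25
eef_pos: [0.6875, -0.0647, 0.2228]
ee_rot: [-3.14, -0.0, 0.177]
force: [-1.9, 9.2, 0.4]
width: 0.0266
gripper_force: 35.0
press xy [69.4 -1. ] r 69.4 F press [-0.3  9.4] j 0.015 w 0.026597108684268272 rot [-3.14  -0.     0.177]
```

```bash
python3 -m jog '[[-1,[0,-2,0],0],[1,[0,-2,0],0],[1,[0,-2,0],0],[1,[0,-2,0],0],[1,[0,-2,0],0],[1,[0,-2,-40],0],[1,[0,-2,-80],0],[1,[-60,-2,-80],0],[1,[-120,-2,-80],0],[1,[-180,-2,-80],0],[1,[-240,-2,-80],0],[1,[-240,-2,-80],0],[1,[-240,-2,-80],0]]'
python3 - <<'E'
from h import *
t=grab("top"); s=grab("scene")
a=cv2.resize(t["color"][140:320,390:510,::-1],None,fx=3,fy=3,interpolation=2); b=cv2.resize(s["color"][120:270,140:300,::-1],None,fx=2.7,fy=2.7,interpolation=2)
o=np.zeros((600,800,3),np.uint8); o[:540,:360]=a; o[:405,364:364+432]=b; cv2.imwrite("pics/c6.png",o)
E
```

```text
t: 22.88
eef_pos: [0.4515, -0.1067, 0.3037]
ee_rot: [3.141, -0.002, 0.176]
force: [0.7, -0.4, 0.6]
width: 0.0877
gripper_force: 0.0
```

View pics/c6.png

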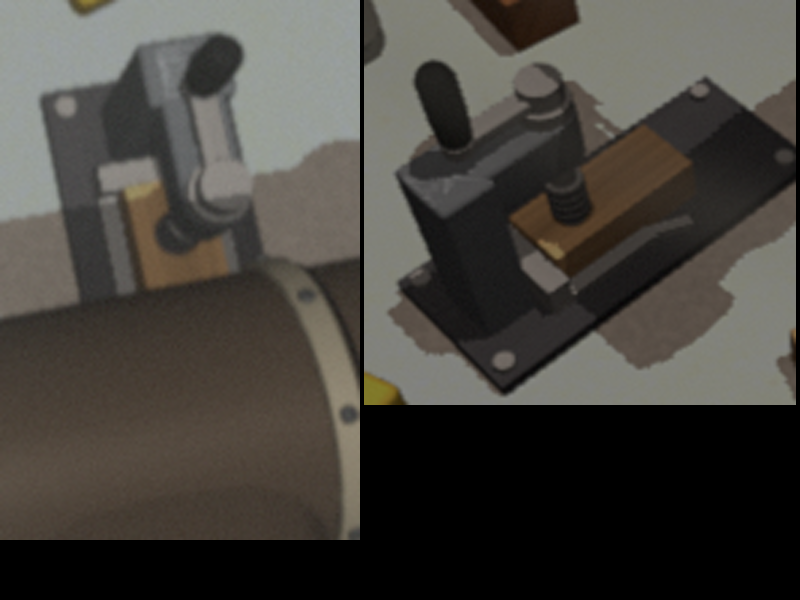

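The tap is now down in the hole (scene crop (570,205)), the crank arm is back over the column, the blank has not moved, and the robot is clear.

```bash
python3 -c "
from station import order; print(order.job_done())"
```

```text
the job is handed in; nothing more can be done
None
```

I put the drilled blank against the end stop, ran the tap in with the forward-and-back turns until the crank met its hard stop, and let go; the job was handed in at about 23 s, but no verdict came back.

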